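# Push the scraps tray home under the chopping board and swing its keeper shut

### The job

Push the loose steel tray across the worktop and straight into the bay under the wooden chopping board until it is fully home against the back of the bay, then swing the brass keeper bar shut across the mouth so that the tray cannot slide out. Do it all by gentle pushing with the fingers: the tray must not be gripped, lifted or tipped. Leave the teaspoon on the board and the salt shaker, honey jar and pepper mill where they are.

Things in the scene. Friction and masses are not known exactly. Their poses are not given: they have to be found in the camera images.
- tray: Loose open tray of bright steel with a rolled rim, on the worktop (z = 0). 120 mm wide along its own x, 140 mm long along its own y, 40 mm high; the wall stands 3 mm in from the outside of the rim. Empty, 0.25 to 0.5 kg. Origin: centre of its underside. Either end may go in first, but its long way (y) must lie along the bay.
- prep_board: Small wooden chopping board raised on two side cheeks and a back wall, heavy and unmovable. Origin: centre of its underside, on the worktop; +y points out of the bay's mouth. Its top is 208 mm along x, from y = -88 to +74 mm, 46 to 64 mm high. Cheeks: 24 mm thick, ending at the mouth in round noses of 12 mm radius that guide the tray in.
- bay_mouth (a point): Middle of the mouth of the bay under the board, at worktop height, 80 mm along +y from the board's origin; axes as the board's. The bay is 132 mm wide (x = -66 to +66 mm), 46 mm high and 140 mm deep: its back wall is at y = -140 mm from here, so a tray fully home has its origin at x = 0, y = -70 mm from here and stands flush with the mouth.
- keeper (a joint): Angle of the brass keeper bar about its upright pivot, rad. 0: shut, lying across the mouth (it points along the prep board's -x) with 4 mm between it and a tray that is home; about 1.57: open, pointing straight out of the mouth along +y; 2.3: fully open. It stays where it is left; moving it takes under 1 N at its end. It cannot shut while the tray stands out of the mouth.
- keeper_pivot (a point): Pivot of the keeper bar, in front of the cheek far from the robot: 88 mm along +x and 88 mm along +y from the prep board's origin, 26 mm above the worktop.
- keeper_tip (a point): Axis of the upright brass finger peg (14 mm thick, from 16 to 46 mm above the worktop) at the end of the keeper bar, 85 mm from the pivot. The bar between is 8 mm thick and lies 19 to 33 mm above the worktop.
- salt_shaker: White salt shaker, 44 mm across, 90 mm high, behind the work; leave alone. Origin: centre of its underside.
- honey_jar: Honey jar, 60 mm across, 99 mm high, behind the work; leave alone. Origin: centre of its underside.
- pepper_mill: Wooden pepper mill, 58 mm across, 170 mm high, behind the work; leave alone. Origin: centre of its underside.
- teaspoon: Steel teaspoon, 132 mm long along its own x, 9 mm high, lying on the rear of the chopping board's top, 64 mm above the worktop; leave alone. Origin: centre of its underside.

How it is judged (in metres and radians):
On the way, in this order (a step that is already met when the one before it is completed fails the run):
1. the tray is fully home in the bay under the board (y of tray in the frame of prep_board between 0.004 and 0.015 m and x of tray in the frame of prep_board between -0.012 and 0.012 m and angle between the y axis of tray and the y axis of prep_board, either way round below 0.12 rad and height (world z) of tray below 0.005 m and angle between tray's own z axis and vertical below 0.05 rad), for 0.2 s.
2. the keeper bar is shut across the mouth (value of joint keeper below 0.12 rad), for 0.2 s.
At the end, for the whole second after the job is handed in: The tray lies flat in the bay, pushed in to within 5 mm of the back wall, and at rest; the keeper bar is within 0.12 rad of shut (all of step 1 and value of joint keeper below 0.12 rad and linear speed of tray below 0.01 m/s); the robot touches nothing.
It fails at once if the tray is lifted or tipped (height (world z) of tray above 0.008 m or angle between tray's own z axis and vertical above 0.12 rad).
It fails at once if the tray is gripped or shoved with more than 35 N (contact force between the fingers and tray above 35 N).
It fails at once if the teaspoon on the board or a jar behind the work is displaced by more than 2 cm or knocked over (distance of any of salt_shaker, honey_jar, pepper_mill, teaspoon from where it was at the start of the episode above 0.02 m or angle between any of salt_shaker, honey_jar, pepper_mill's own z axis and vertical above 0.3 rad).
It also fails if it takes over 72 s, if anything falls off the work surface, if the arm or the gripper's body presses on something with over 40 N, if the wrist force passes 120 N, or if a joint passes its speed limit or range.

### The arm

A 6-joint arm with a two-finger parallel gripper is mounted at the origin on a cart in front of the work surface, level with it; the furniture and walls round the work are solid. World frame = base frame: x ahead of the robot, y to its left, z up, the work surface at z = 0. Lengths are in mm, angles in rad, forces in N, time in s.
With the tool pointing down it reaches from about 300 to 775 mm from the base axis. Payload 14.6 kg.
Tool frame: the origin (TCP) lies between the finger pads; the fingertips stand manip.tip_reach ahead of it and the grasp point (between the pads) lies 5 mm behind it (manip.tip_reach is the distance from the TCP to the fingertips, in mm); z points along the fingers, y is the line along which they close (so a half turn about z gives the same grasp; the last joint's range is limited). The gripper opens to 94 mm and grips with 3 to 60 N. Pads are 16 mm wide; open, the fingers measure 119 mm over their backs; the gripper's body (75 mm by 177 mm) begins 78 mm behind the grasp point.
Start: joints at [1.203, 0.3, 1.521, -0, 1.321, -0.067], TCP at [162.954, 525.296, 219.446] pointing down, gripper open.
Joint ranges: [-3.03, 3.03], [-0.79, 2.21], [0.23, 2.52], [-1.04, 4.18], [0, 3.07], [-2.55, 2.55]. Speed limits (rad/s): [2.22, 2.22, 2.57, 3.14, 3.14, 3.14].

### API

Orientations are given as [roll, pitch, yaw] about the fixed x, y, z axes, in that order (R = Rz(yaw) Ry(pitch) Rx(roll)).
In Python, from cell import manip gives the robot as it stands. The module is installed in compiled form; this text tells all that it offers.
- The arm moves only by the shell command python3 -m creep 'ROWS' [FORCE]. ROWS is JSON, a list of rows, each a list of 3 entries, a list of its own where there are three numbers: the opening, from -1 (shut) to 1 (fully open), then the shift along the tool's x, y, z in cm, then the turn about the tool's z in units of 5 degrees (1.0 is 5 degrees). In form: [[grip, [tx, ty, tz], roll], ...]. A call has 1 to 12 rows; each row is the pose to reach, as a shift and turn from the pose commanded when the call began, along the tool's axes at that moment; what a row does not reach only later rows make up. A row lasts 1/10 s, in which the tool goes at most 50 mm and 8.59 degrees, less where a joint would pass 70% of its speed; a pose out of reach is approached as far as the arm can. A call with a gripper value outside its range is refused whole. The fingers move at their own pace and stop on an object; FORCE is the grip in N (left out, the last holds). Time passes only in rows, so rows that repeat a pose let the fingers close. It gives the time, the measured TCP pose, the force, the opening and the grip force at its end, in the units of the state.
- manip.read_state(): the state, without advancing time (a new reading comes with each control period).
- manip.camera(name): name is "scene" or "top" or "wrist"; returns the picture (420x560x3 uint8, red, green, blue); there is no depth.
- manip.camera_params(name): a dict with "fovy" (degrees; the focal length in pixels is half the picture's height over the tangent of half this angle, whatever the lens; pixels are square), "cx", "cy" (the principal point, pixels), "origin" and "attitude" of the camera in the world. Camera axes: x right, y down, z forward; pixel columns grow to the right and rows downward; lengths in mm; the calibration is good to about 2 mm. A picture is of the moment at which its call begins: read the wrist's pose just before it. camera_params takes no time and is no camera call; for the wrist camera it gives the pose at the moment of the call.
- manip.sign_off(): hands the job in; it is judged then, once.
The state is a dict: "clock": time; "joints": joint angles; "qd": joint speeds; "effort": joint torques, N m; "eef_pos": TCP position; "eef_rot": TCP orientation; "wrist_force": force on the tool from outside, world axes, zero at the start; "moment": the same for the moment, N m; "finger_gap": finger opening in mm; "finger_force": force on a finger pad.
Only numpy, scipy, OpenCV 4.12 (cv2) and the standard library are available. Lean on these libraries where they do the work, as an engineer would, in place of code of your own. Each camera call takes 0.05 s, during which the arm holds its last target. There are 200 camera calls.

## Working session

There is one attempt and no reset: what is moved stays moved. The work goes in short steps, Python scripts to look and compute and a shell command to move; the robot and the scene stay as the last step left them, time stands still between calls to the robot, and variables do not carry over. Pictures are saved under pics/ and viewed, at most 12 in all, crops included, and the job is handed in when it is done.

```bash
mkdir -p pics; python3 - <<'E'
from cell import manip
import cv2,numpy as np
print(manip.tip_reach)
s=manip.read_state();print({k:s[k] for k in('clock','eef_pos','eef_rot','finger_gap')})
for n in('scene','top'):
    print(n,manip.camera_params(n)); cv2.imwrite(f'pics/{n}0.png',manip.camera(n)[:,:,::-1])
E
```

```text
14.0
{'clock': 0.0, 'eef_pos': array([162.8644014 , 525.08715606, 218.89630551]), 'eef_rot': array([-3.14046804e+00, -7.88688453e-05,  2.84082104e+00]), 'finger_gap': 94.24214607327839}
scene {'fovy': 48.71039721095711, 'cx': 279.8681420687661, 'cy': 207.40145966960912, 'origin': array([ 112.44395866, -511.94902273,  916.85375891]), 'attitude': array([-2.40053453, -0.01998455, -0.73482299])}
top {'fovy': 47.27788147373617, 'cx': 278.0853140904129, 'cy': 207.10742010416416, 'origin': array([ 516.73949478,    2.51907222, 1082.11137795]), 'attitude': array([-3.0479395 ,  0.03535585, -1.58642729])}
```

View pics/top0.png

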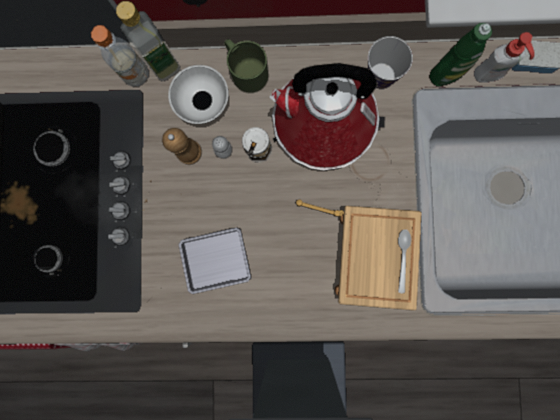

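View pics/scene0.png

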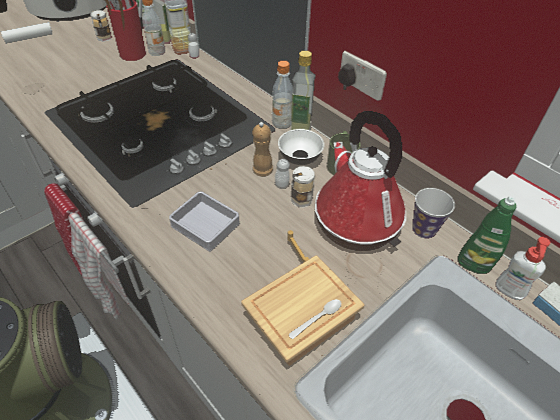

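The top view shows the tray at about (215,260) and the board at about (380,257). The bay mouth faces left (+y), and the keeper runs from its pivot at (341,213) to its peg at (299,203), pointing out of the mouth. The scene view agrees with this.

```bash
cat > h.py <<'E'
from cell import manip
import cv2,numpy as np
from scipy.spatial.transform import Rotation as Ro
def ray(p,u,z):
    f=210/np.tan(np.radians(p['fovy']/2)); u=np.atleast_2d(np.asarray(u,float))
    d=np.c_[(u[:,0]-p['cx'])/f,(u[:,1]-p['cy'])/f,np.ones(len(u))]@Ro.from_euler('xyz',p['attitude']).as_matrix().T
    o=p['origin']; return (o+d*((z-o[2])/d[:,2])[:,None])
def big(m,box,close=5):
    k=np.zeros_like(m);x0,y0,x1,y1=box;k[y0:y1,x0:x1]=m[y0:y1,x0:x1]
    k=cv2.morphologyEx(k,cv2.MORPH_CLOSE,np.ones((close,close)))
    k=cv2.morphologyEx(k,cv2.MORPH_OPEN,np.ones((3,3)))
    return max(cv2.findContours(k,cv2.RETR_EXTERNAL,cv2.CHAIN_APPROX_NONE)[0],key=cv2.contourArea)[:,0]
def rect(w):
    (c,s,a)=cv2.minAreaRect(w[:,:2].astype(np.float32)); return np.round(c,1),np.round(s,1),round(a,2)
def look(box_tray=(160,210,270,310),save=None):
    p=manip.camera_params('top');im=manip.camera('top')
    if save: cv2.imwrite(save,im[:,:,::-1])
    h=cv2.cvtColor(im,cv2.COLOR_RGB2HSV); L=im.astype(int)
    return p,im,h,L
E
python3 - <<'E'
from h import *
p,im,h,L=look()
b=cv2.inRange(h,(8,90,110),(25,255,255)); t=((L[:,:,2]-L[:,:,0])>2).astype(np.uint8)*255
cb=big(b,(335,190,440,320),9); print('board',rect(ray(p,cb,64)),cv2.minAreaRect(cb))
ct=big(t,(165,215,265,305),7); print('tray',rect(ray(p,ct,40)),cv2.minAreaRect(ct))
k=big(b,(285,190,338,225),3); print('keeper px',cv2.minAreaRect(k)); print(rect(ray(p,k,33)))
print('peg',ray(p,[[299,203.5]],46),'pivot',ray(p,[[341,213]],33))
for c in((344,207),(421,210),(417,308),(340,304)): print(ray(p,[c],64))
v=im.copy();cv2.drawContours(v,[cb[:,None],ct[:,None],k[:,None]],-1,(255,0,0),1)
cv2.imwrite('pics/t1.png',cv2.resize(v[180:320,160:440],None,fx=2.8,fy=2.8,interpolation=0)[:,:,::-1])
E
```

```text
board (array([ 505.3, -164.4]), array([179.3, 205. ]), 84.48) ((375.2960510253906, 257.27276611328125), (85.46981048583984, 99.66531372070312), 3.094058036804199)
tray (array([502.6, 178.4]), array([119. , 139.3]), 11.8) ((214.1182861328125, 260.16680908203125), (55.002288818359375, 64.28471374511719), 77.27564239501953)
keeper px ((317.02734375, 206.89414978027344), (42.22938537597656, 5.341142654418945), 14.470295906066895)
(array([614.8, -47.2]), array([92.3, 11.8]), 74.35)
peg [[621.67749593  -7.85809907  46.        ]] pivot [[600.37329276 -99.24372125  33.        ]]
[[ 610.55580509 -102.93302846   64.        ]]
[[ 601.13667384 -264.44392608   64.        ]]
[[ 397.73286292 -247.44402883   64.        ]]
[[407.7815863  -88.86556278  64.        ]]
```

View pics/t1.png

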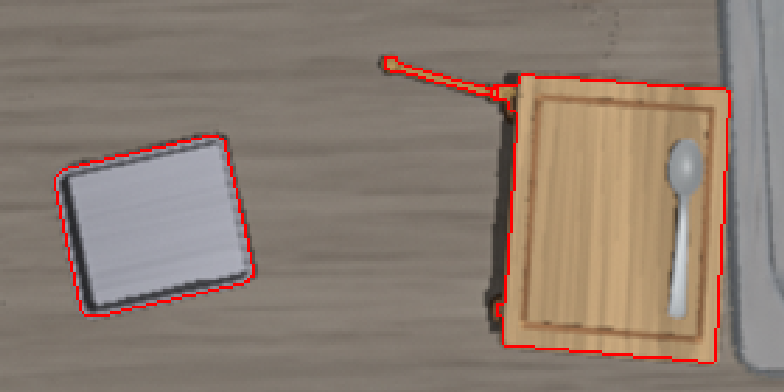

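The contours fit: the tray rim measures 119x139 mm and the board 162 mm front to back. This gives:
- **Tray:** centre (503,178), y axis yawed +11.8°.
- **Board:** yaw about −3.7°, mouth near (510,−89).
- **Keeper:** at about 1.8 rad.

The plan is to push the tray along its own axis first, then steer it into line with the bay. I'll start by moving behind it.

```bash
python3 -m creep '[[0.5,[-4,-1.5,0],1.3],[0.5,[-8,-3,0],2.6],[0.5,[-12,-4.6,0],4],[0.5,[-16,-6.2,0],5.3],[0.5,[-20,-7.8,0],6.6],[0.5,[-24,-9.4,0],8],[0.5,[-28,-11,0],9.3],[0.5,[-32,-12.5,0],10.6],[0.5,[-36,-14,0],12],[0.5,[-38.2,-14.9,0],12.2],[0.5,[-38.2,-14.9,0],12.2],[0.5,[-38.2,-14.9,0],12.2]]'
python3 -m creep '[[0.5,[0,0,4],0],[0.5,[0,0,8],0],[0.5,[0,0,12],0],[0.5,[0,0,15],0],[0.5,[0,0,17],0],[0.5,[0,0,18.5],0],[0.5,[0,0,19.3],0],[0.5,[0,0,19.3],0],[0.5,[0,0,19.3],0],[0.5,[0,0,19.3],0]]'
python3 - <<'E'
from h import *
s=manip.read_state();print({k:s[k] for k in('clock','eef_pos','eef_rot','wrist_force','finger_gap')})
p,im,h,L=look(save='pics/t2.png')
E
```

```text
clock: 1.35
eef_pos: [483.5, 269.7, 219.1]
eef_rot: [-3.141, 0.0, 1.776]
wrist_force: [0.2, 0.2, -0.3]
finger_gap: 70.3
finger_force: 0.0
clock: 2.35
eef_pos: [484.1, 270.1, 27.5]
eef_rot: [3.14, -0.0, 1.776]
wrist_force: [0.1, 0.0, -0.0]
finger_gap: 70.8
finger_force: 0.0
{'clock': 2.35, 'eef_pos': array([484.11412704, 270.11626711,  27.49880818]), 'eef_rot': array([ 3.1399611e+00, -4.0333062e-04,  1.7762505e+00]), 'wrist_force': array([ 0.07400071,  0.03996551, -0.0025627 ]), 'finger_gap': 70.80115565540031}
```

View pics/t2.png

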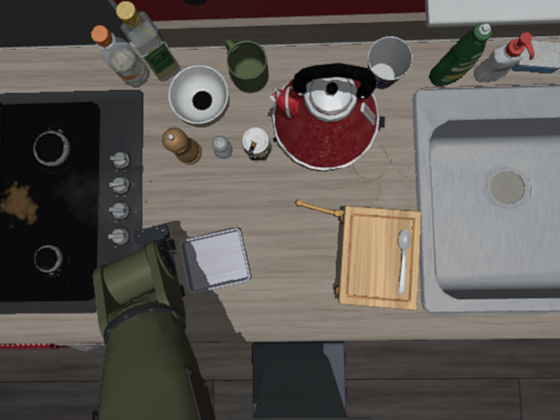

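The fingers are now behind the tray end and square to it, about 15 mm away, and the tray hasn't moved. I'll push about 60 mm straight along the tray axis.

```bash
python3 -m creep '[[0.5,[-0.6,0,0],0],[0.5,[-1.1,0,0],0],[0.5,[-1.5,0,0],0],[0.5,[-1.9,0,0],0],[0.5,[-2.4,0,0],0],[0.5,[-3,0,0],0],[0.5,[-3.6,0,0],0],[0.5,[-4.2,0,0],0],[0.5,[-4.8,0,0],0],[0.5,[-5.3,0,0],0],[0.5,[-5.7,0,0],0],[0.5,[-6,0,0],0]]'
cat > m.py <<'E'
import sys
from h import *
p,im,h,L=look(save=sys.argv[1] if len(sys.argv)>1 else None)
s=manip.read_state();e=s['eef_pos']
t=((L[:,:,2]-L[:,:,0])>2).astype(np.uint8)*255
x0=int(sys.argv[2]) if len(sys.argv)>2 else 190
c=big(t,(x0,215,338,320),7); w=ray(p,c,40); r=rect(w)
yaw=-0.065; B=np.array([510.,-89.1]); M=np.array([[np.cos(yaw),np.sin(yaw)],[-np.sin(yaw),np.cos(yaw)]])
print('rect',r,'corners board',np.round((cv2.boxPoints(cv2.minAreaRect(w[:,:2].astype(np.float32)))-B)@M.T,1).tolist())
print('centre board',np.round(M@(r[0]-B),1),'tcp board',np.round(M@(e[:2]-B),1),'yaw rel',round(np.degrees(s['eef_rot'][2]-np.pi/2-yaw),1),s['clock'],np.round(s['wrist_force'],1))
E
python3 m.py pics/t3.png
```

```text
clock: 3.6
eef_pos: [496.1, 210.8, 26.7]
eef_rot: [3.141, -0.0, 1.776]
wrist_force: [-0.9, 5.6, 3.8]
finger_gap: 71.0
finger_force: 2.7
rect (array([530.3, 145. ]), array([159.4, 156.4]), 11.61) corners board [[-92.4, 289.3], [-51.1, 138.4], [102.6, 180.6], [61.3, 331.5]]
centre board [  5.1 234.9] tcp board [-33.3 298.1] yaw rel 15.5 3.65 [-0.5  3.1  2.9]
```

View pics/t3.png

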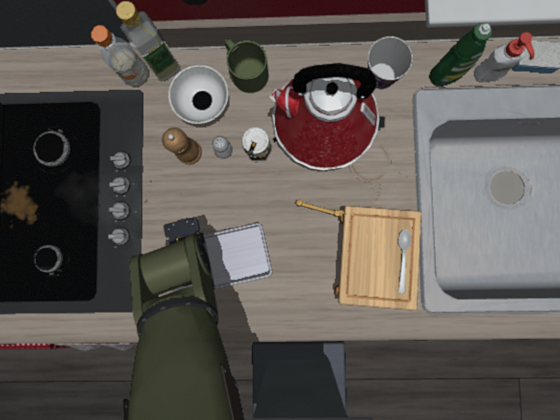

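The straight push is going to plan. The front edge runs from (263,223) to (271,277), the angle is unchanged, and the force is about 5 N. Next comes the steering arc: 15 mm straight on, then a 15.5° turn about a centre 250 mm to the side of the tray.

```bash
python3 -m creep '[[0.5,[-0.5,0,0],0],[0.5,[-1.0,0,0],0],[0.5,[-1.5,0,0],0],[0.5,[-2.1,0.17,0],0.26],[0.5,[-2.64,0.33,0],0.52],[0.5,[-3.2,0.47,0],0.78],[0.5,[-3.8,0.6,0],1.03],[0.5,[-4.4,0.72,0],1.3],[0.5,[-4.94,0.82,0],1.55],[0.5,[-5.5,0.91,0],1.81],[0.5,[-6.1,0.99,0],2.07]]'
python3 -m creep '[[0.5,[-0.6,0.06,0],0.26],[0.5,[-1.2,0.08,0],0.52],[0.5,[-1.8,0.08,0],0.78],[0.5,[-2.35,0.08,0],1.03],[0.5,[-2.35,0.08,0],1.03],[0.5,[-1.5,0.08,0],1.03],[0.5,[-0,0.08,0],1.03],[0.5,[3,0.08,0],1.03],[0.5,[6,0.08,0],1.03],[0.5,[8,0.08,0],1.03],[0.5,[8,0.08,0],1.03]]'
python3 m.py pics/t4.png 245
```

```text
clock: 4.75
eef_pos: [518.3, 153.2, 26.6]
eef_rot: [3.141, -0.0, 1.595]
wrist_force: [0.2, 5.3, 3.8]
finger_gap: 70.6
finger_force: 2.6
clock: 5.85
eef_pos: [516.1, 236.3, 26.1]
eef_rot: [-3.141, 0.0, 1.509]
wrist_force: [0.3, -0.9, 0.4]
finger_gap: 70.4
finger_force: 0.0
rect (array([514.3,  47. ]), array([134.5, 119.7]), 86.4) corners board [[-64.2, 68.7], [55.5, 68.9], [55.2, 203.5], [-64.5, 203.2]]
centre board [ -4.5 136.1] tcp board [-14.9 323.7] yaw rel 0.1 5.9 [ 0.3  0.6 -0.8]
```

View pics/t4.png

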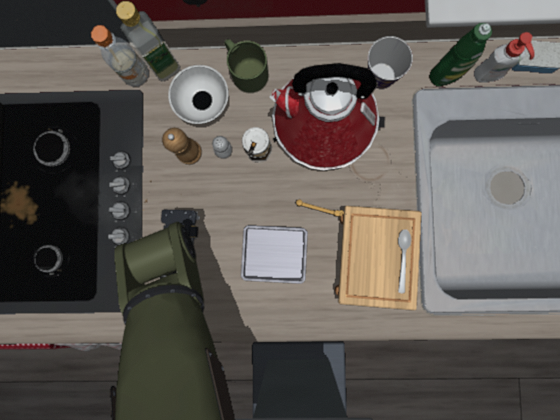

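The tray is square to the bay within 0.1° and about 4.5 mm to the −x side, with its front 69 mm from the mouth (image x≈305). I'll re-centre the fingers and push on, easing +4.5 mm sideways.

```bash
python3 -m creep '[[0.5,[-3,1,0],0],[0.5,[-6,1,0],0],[0.5,[-8.8,1,0],0],[0.5,[-9.8,1,0],0],[0.5,[-10.4,1,0],0],[0.5,[-10.9,1,0],0],[0.5,[-11.5,1.1,0],0],[0.5,[-12.2,1.2,0],0],[0.5,[-13,1.27,0],0],[0.5,[-13.8,1.34,0],0],[0.5,[-14.6,1.4,0],0],[0.5,[-15.4,1.46,0],0]]'
python3 m.py pics/t5.png 290
```

```text
clock: 7.1
eef_pos: [521.4, 78.0, 26.5]
eef_rot: [-3.142, -0.0, 1.506]
wrist_force: [-0.5, 2.8, 0.0]
finger_gap: 70.1
finger_force: 1.6
rect (array([514.2, -27.2]), array([ 87.3, 119.2]), 86.26) corners board [[-59.4, 18.4], [59.8, 18.4], [59.8, 105.7], [-59.4, 105.7]]
centre board [ 0.2 62. ] tcp board [  0.6 166.5] yaw rel -0.0 7.15 [ 0.7 -1.3 -0.1]
```

View pics/t5.png

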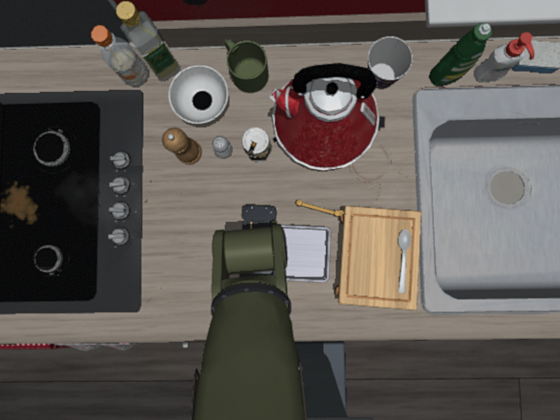

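The tray is centred to within 0.2 mm and square, with its front edge at image x≈328, 18 mm short of the mouth. Now I'll push it straight in.

```bash
python3 -m creep '[[0.5,[-0.5,0,0],0],[0.5,[-1,0,0],0],[0.5,[-1.6,0,0],0],[0.5,[-2.2,0,0],0],[0.5,[-2.8,0,0],0],[0.5,[-3.4,0,0],0],[0.5,[-4,0,0],0],[0.5,[-4.6,0,0],0],[0.5,[-5.2,0,0],0],[0.5,[-5.8,0,0],0],[0.5,[-6.4,0,0],0],[0.5,[-7,0,0],0]]'
python3 -m creep '[[0.5,[-0.6,0,0],0],[0.5,[-1.2,0,0],0],[0.5,[-1.8,0,0],0],[0.5,[-2.4,0,0],0],[0.5,[-3,0,0],0],[0.5,[-3.6,0,0],0],[0.5,[-4.2,0,0],0],[0.5,[-4.8,0,0],0],[0.5,[-5.4,0,0],0],[0.5,[-6,0,0],0],[0.5,[-6.4,0,0],0],[0.5,[-6.6,0,0],0]]'
python3 m.py
```

```text
clock: 8.35
eef_pos: [516.8, 8.4, 26.4]
eef_rot: [-3.142, 0.0, 1.506]
wrist_force: [-0.2, 2.6, -0.5]
finger_gap: 70.7
finger_force: 1.4
clock: 9.55
eef_pos: [512.5, -57.4, 26.4]
eef_rot: [-3.142, -0.0, 1.505]
wrist_force: [-0.3, 2.3, 0.6]
finger_gap: 70.6
finger_force: 1.5
rect (array([578.9, -61.3]), array([56.3, 34.8]), 88.74) corners board [[50.7, 3.4], [85.5, 4.9], [83.1, 61.1], [48.3, 59.6]]
centre board [66.9 32.2] tcp board [ 0.4 31.7] yaw rel -0.0 9.6 [ 0.1  0.9 -1.1]
```

```bash
python3 -m creep '[[0.5,[-0.4,0,0],0],[0.5,[-0.8,0,0],0],[0.5,[-1.1,0,0],0],[0.5,[-1.4,0,0],0],[0.5,[-1.6,0,0],0],[0.5,[-1.8,0,0],0],[0.5,[-1.9,0,0],0],[0.5,[-2,0,0],0]]'
python3 -m creep '[[0.5,[-0.1,0,0],0],[0.5,[-0.2,0,0],0]]'
python3 -m creep '[[0.5,[-0.1,0,0],0],[0.5,[-0.1,0,0],0]]'
```

```text
clock: 10.4
eef_pos: [511.2, -77.0, 26.4]
eef_rot: [3.142, 0.0, 1.506]
wrist_force: [0.4, 2.7, -0.5]
finger_gap: 70.9
finger_force: 1.5
clock: 10.6
eef_pos: [511.4, -77.9, 26.5]
eef_rot: [3.141, -0.002, 1.505]
wrist_force: [4.3, 18.8, 0.1]
finger_gap: 70.3
finger_force: 9.3
clock: 10.8
eef_pos: [511.5, -78.1, 26.5]
eef_rot: [3.141, -0.003, 1.505]
wrist_force: [5.5, 20.1, -0.3]
finger_gap: 70.6
finger_force: 10.2
```

The force rose to 20 N with the TCP 11 mm outside the mouth (8 mm predicted), so the tray is against the back wall. I'll back off and check.

```bash
python3 -m creep '[[0.5,[1,0,0],0],[0.5,[3,0,0],0],[0.5,[6,0,0],0],[0.5,[10,0,0],0],[0.5,[13,0,0],0],[0.5,[15,0,0],0],[-1,[15,0,-3],0],[-1,[15,0,-7],0],[-1,[15,0,-7],0],[-1,[15,0,-7],0],[-1,[15,0,-7],0]]'
python3 - <<'E'
from h import *
p,im,h,L=look()
v=cv2.resize(im[185:325,280:430],None,fx=4,fy=4,interpolation=cv2.INTER_CUBIC)
cv2.imwrite('pics/t6.png',v[:,:,::-1])
ps=manip.camera_params('scene');ims=manip.camera('scene')
cv2.imwrite('pics/s6.png',cv2.resize(ims[210:380,220:380],None,fx=3.5,fy=3.5,interpolation=cv2.INTER_CUBIC)[:,:,::-1])
b=cv2.inRange(h,(8,90,110),(25,255,255))
k=big(b,(285,190,338,225),3); print('keeper px',cv2.minAreaRect(k),rect(ray(p,k,33)),k[:,0].min())
yaw=-.065;M=np.array([[np.cos(yaw),np.sin(yaw)],[-np.sin(yaw),np.cos(yaw)]])
def bf(w): return np.round(M@(np.array(w)[:2]-[510,-89.1]),1)
tip=k[k[:,0]<k[:,0].min()+7].mean(0); print('peg px',tip,ray(p,tip,46),'board',bf(ray(p,tip,46)[0]))
s=manip.read_state();print(s['clock'],s['eef_pos'],s['eef_rot'],s['finger_gap'],bf(s['eef_pos']))
E
```

```text
clock: 11.9
eef_pos: [520.3, 69.6, 95.4]
eef_rot: [-3.14, 0.0, 1.505]
wrist_force: [-0.1, 0.6, 0.0]
finger_gap: 34.1
finger_force: 0.0
keeper px ((317.0716247558594, 207.2421112060547), (42.55537796020508, 5.352878093719482), 15.52410888671875) (array([614. , -47.3]), array([93. , 11.8]), 73.29) 297
peg px [299.55555556 202.5       ] [[623.83392574  -9.10467725  46.        ]] board [108.4  87.2]
12.0 [520.25737946  69.59557024  95.29149243] [-3.13966019e+00  4.23203518e-04  1.50550410e+00] 25.938567191074593 [-1.00e-01  1.59e+02]
```

View pics/t6.png

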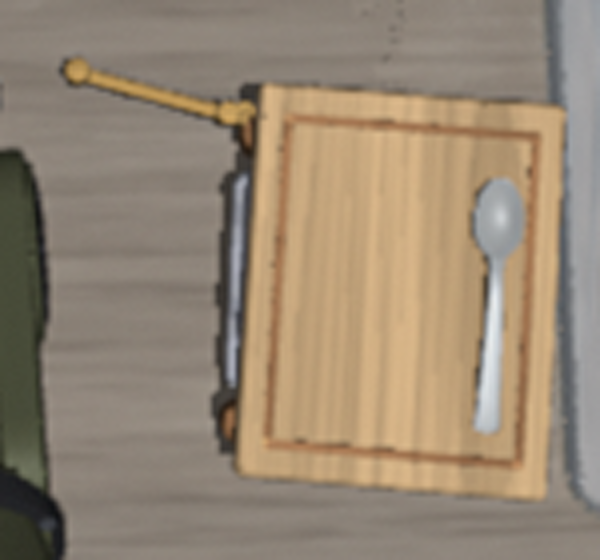

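View pics/s6.png

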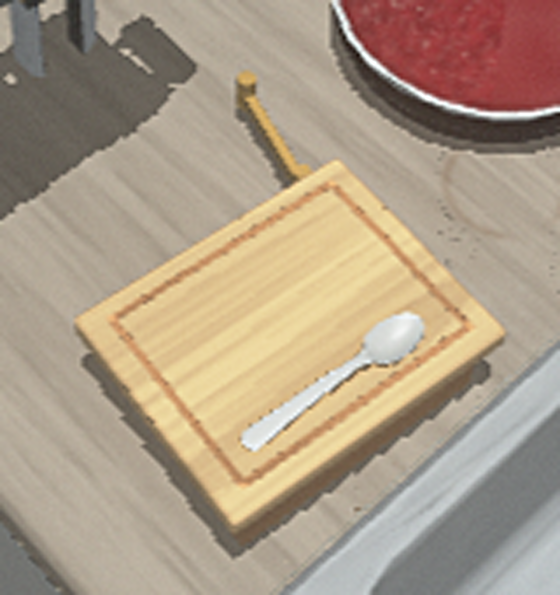

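The tray is home: its end lies flush with the near nose under the board edge, about 225 px in the crop. The keeper still points out, with its peg at (299.5,202.5) and an angle of about 1.82 rad. I'll turn the gripper 90° so its long body clears the kettle, hover on the far side of the bar and lower the closed fingers.

```bash
python3 -m creep '[[-1,[-1.5,1,0],1.7],[-1,[-3,2.5,0],3.4],[-1,[-4.5,4,0],5.1],[-1,[-6,5.5,0],6.8],[-1,[-7.5,7,0],8.5],[-1,[-8.5,8.5,0],10.2],[-1,[-9.5,10,0],11.9],[-1,[-9.9,11.5,0],13.6],[-1,[-9.9,12.5,0],15.3],[-1,[-9.9,12.5,0],17],[-1,[-9.9,12.5,0],18],[-1,[-9.9,12.5,0],18]]'
python3 - <<'E'
from h import *
s=manip.read_state();yaw=-.065;M=np.array([[np.cos(yaw),np.sin(yaw)],[-np.sin(yaw),np.cos(yaw)]])
print('board',M@(s['eef_pos'][:2]-[510,-89.1]),s['eef_rot'],s['finger_gap'],s['wrist_force'])
look(save='pics/t7.png')
E
```

```text
clock: 13.2
eef_pos: [638.7, -37.3, 95.2]
eef_rot: [-3.142, 0.002, -0.067]
wrist_force: [-0.0, 1.0, -0.1]
finger_gap: 0.7
finger_force: 0.0
board [125.07415804  60.08277676] [-3.14158521e+00  1.78639524e-03 -6.66699594e-02] 0.6870935235532876 [-0.0044386   1.03605637 -0.11269698]
```

View pics/t7.png

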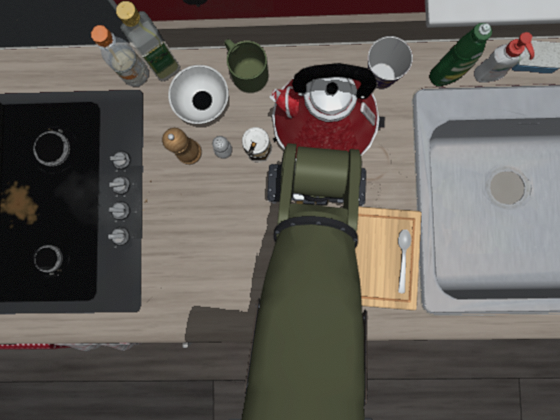

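The closed gripper hovers at board-frame (125,60) on the far side of the bar. The wrist top, at (320,150), overlaps the kettle only by perspective: by rays it sits at x≈690 and the kettle front is beyond 700. Lowering with a force check.

```bash
python3 -m creep '[[-1,[0,0,1],0],[-1,[0,0,2],0],[-1,[0,0,3],0],[-1,[0,0,4],0],[-1,[0,0,5],0],[-1,[0,0,5.8],0],[-1,[0,0,6.4],0],[-1,[0,0,6.7],0],[-1,[0,0,6.7],0]]'
python3 - <<'E'
import numpy as np
w=np.array([(125,60),(117,62.4),(107,66),(96.6,68.7),(89,69.5),(81.2,69.7),(73,68.5),(64.9,66.3),(57,62.3),(49.1,57.4),(42.5,50.8),(36.1,43.3),(33,37),(30,31.1),(28,24.5)])-[125,60]
print(np.round(np.c_[w[:,0],-w[:,1]]/10,2).tolist())
E
```

```text
clock: 14.15
eef_pos: [639.0, -37.2, 29.1]
eef_rot: [-3.142, 0.0, -0.065]
wrist_force: [0.7, -0.2, -0.2]
finger_gap: 0.4
finger_force: 0.0
[[0.0, -0.0], [-0.8, -0.24], [-1.8, -0.6], [-2.84, -0.87], [-3.6, -0.95], [-4.38, -0.97], [-5.2, -0.85], [-6.01, -0.63], [-6.8, -0.23], [-7.59, 0.26], [-8.25, 0.92], [-8.89, 1.67], [-9.2, 2.3], [-9.5, 2.89], [-9.7, 3.55]]
```

```bash
python3 -m creep '[[-1,[-0.8,-0.24,0],0],[-1,[-1.8,-0.6,0],0],[-1,[-2.84,-0.87,0],0],[-1,[-3.6,-0.95,0],0],[-1,[-4.38,-0.97,0],0],[-1,[-5.2,-0.85,0],0],[-1,[-6,-0.63,0],0],[-1,[-6.8,-0.23,0],0],[-1,[-7.6,0.26,0],0],[-1,[-8.25,0.92,0],0],[-1,[-8.9,1.67,0],0],[-1,[-9.2,2.3,0],0]]'
python3 -m creep '[[-1,[-0.3,0.5,0],0],[-1,[-0.4,0.9,0],0],[-1,[-0.5,1.25,0],0],[-1,[-0.5,1.25,0],0]]'
```

```text
clock: 15.35
eef_pos: [545.1, -54.9, 29.4]
eef_rot: [-3.142, 0.0, -0.066]
wrist_force: [1.3, 0.2, 0.5]
finger_gap: 0.3
finger_force: 0.4
clock: 15.75
eef_pos: [540.1, -66.2, 29.5]
eef_rot: [-3.141, -0.0, -0.066]
wrist_force: [1.5, 2.6, -0.3]
finger_gap: 0.4
finger_force: 1.4
```

```bash
python3 -m creep '[[-1,[0,0.1,0],0],[-1,[0,0.2,0],0],[-1,[0,0.2,0],0]]'
python3 -m creep '[[-1,[0,0.1,0],0],[-1,[0,0.1,0],0]]'
```

```text
clock: 16.05
eef_pos: [540.1, -66.5, 29.4]
eef_rot: [-3.139, -0.0, -0.065]
wrist_force: [3.4, 15.3, 1.1]
finger_gap: 0.4
finger_force: 8.1
clock: 16.25
eef_pos: [540.1, -66.7, 29.5]
eef_rot: [-3.138, -0.0, -0.065]
wrist_force: [3.3, 22.6, 1.7]
finger_gap: 0.3
finger_force: 11.5
```

The keeper is against its stop. I'll back off outwards, rise and check.

```bash
python3 -m creep '[[-1,[0,-0.5,0],0],[-1,[0,-2,0],0],[-1,[0,-5,0],0],[-1,[0,-9,0],0],[-1,[0,-13,-1],0],[-1,[0,-16,-4],0],[-1,[0,-18,-8],0],[-1,[0,-18,-10],0],[-1,[0,-18,-10],0],[-1,[0,-18,-10],0]]'
python3 - <<'E'
from h import *
p,im,h,L=look()
cv2.imwrite('pics/t8.png',cv2.resize(im[185:325,280:430],None,fx=4,fy=4,interpolation=cv2.INTER_CUBIC)[:,:,::-1])
print(manip.read_state()['wrist_force'],manip.read_state()['clock'])
E
```

```text
clock: 17.25
eef_pos: [551.2, 110.6, 128.9]
eef_rot: [3.141, 0.0, -0.065]
wrist_force: [-0.3, 0.6, 0.3]
finger_gap: 0.6
finger_force: 0.0
[-0.61943178  0.26667631  0.01828041] 17.3
```

View pics/t8.png

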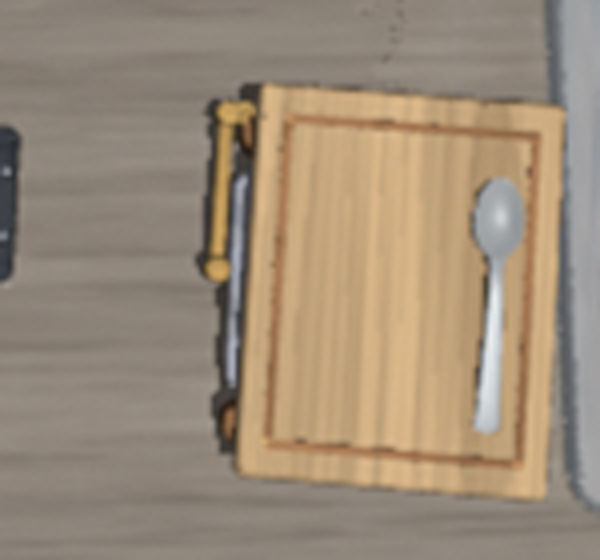

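The bar runs from (228,110) to (217,268), parallel to the board's front edge within about 0.02 rad. The tray is unmoved behind it, the spoon is untouched and the robot is clear.

```bash
python3 -c "from cell import manip;print(manip.sign_off())"
```

```text
the job is handed in; nothing more can be done
None
```

The tray is home against the back of the bay and the keeper bar is shut across the mouth, with the spoon and jars left where they were; I handed the job in at about 17 s on the clock, and the judge's result was not shown.

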